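Hold the guide rod in a test fixture

ROBOT

A 6-joint arm with a two-finger parallel gripper is mounted at the origin on the work surface. World frame = base frame: x ahead of the robot, y to its left, z up, the work surface at z = 0. Lengths are in m, angles in rad, forces in N, time in s.
With the tool pointing down it reaches from about 0.375 to 0.925 m from the base axis. Payload 5.7 kg.
Tool frame: the origin (TCP) lies midway between the tips of the shut fingers; the grasp point (between the pads) lies 19 mm behind it; z points along the fingers, y is the direction in which the jaws open and shut (so a half turn about z gives the same grasp; the last joint's range is limited). The gripper opens to 88 mm and grips with 3 to 60 N. Pads are 20 mm wide; open, the fingers measure 115 mm over their backs; the gripper's body (75 mm by 178 mm) begins 61 mm behind the grasp point.
Start: joints at [1.139, 0.359, 1.51, -0, 1.272, -0.115], TCP at [0.187, 0.57, 0.223] pointing down, gripper open.
Joint ranges: [-2.97, 2.97], [-1.01, 2.36], [0.21, 2.38], [-0.96, 4.11], [0.2, 2.71], [-2.98, 2.98]. Speed limits (rad/s): [2.39, 2.39, 3.14, 3.14, 3.14, 3.14].

INTERFACE

Orientations are given as a rotation vector (axis times angle).
In Python, from station import * gives the robot as it stands.
- The arm moves only by the shell command python3 -m crank 'ROWS' [FORCE]. ROWS is JSON, a list of rows, each an object with "travel": the shift along the tool's x, y, z in m, a list of three; "angular": the turn, a rotation vector about the tool's x, y, z in rad, a list of three; "jaw": the gripper command: -1 is shut, 1 is fully open, values between are in proportion. In form: [{"travel": [dx, dy, dz], "angular": [ax, ay, az], "jaw": jaw}, ...]. A call has 1 to 8 rows; each row shifts and turns the commanded pose from where the row before left it, along the tool's axes as they then stand; what a row does not reach is not made up. A row lasts 1/10 s, in which the tool goes at most 50 mm and 8.59 degrees, less where a joint would pass 70% of its speed; a pose out of reach is approached as far as the arm can. A call is refused whole if a number of a shift passes 0.05 or a number of a turn 0.15, either way. A call with a gripper value outside its range is refused whole. The fingers move at their own pace and stop on an object; FORCE is the grip in N (left out, the last holds). Time passes only in rows, so rows that do not move let the fingers close. It gives the time, the measured TCP pose, the force and the opening at its end, in the units of the state.
- observe(): the state, without advancing time (a new reading comes with each control period).
- grab_frame(name): name is "scene" or "top" or "wrist"; returns a dict with "color" (384x512x3 uint8, red, green, blue), "range_z" (384x512 float32, m along the optical axis (not along the pixel's ray), 0 where there is no reading), "fx", "fy", "cx", "cy" (pixels), "R" (3x3) and "t" (3): a world point X has camera coordinates R X + t. Camera axes: x right, y down, z forward; pixel columns grow to the right and rows downward; lengths in m; the calibration is good to about 2 mm. A picture is of the moment at which its call begins.
- job_done(): hands the job in, once; it reports no verdict.
The state is a dict: "clock": time; "qpos": joint angles; "joint_vel": joint speeds; "joint_efforts": joint torques, N m; "ee_pos": TCP position; "ee_rot": TCP orientation; "ft_force": force on the tool from outside, world axes, zero at the start; "ft_torque": the same for the moment, N m; "opening": finger opening in m.
Only numpy, scipy, OpenCV 4.12 (cv2) and the standard library are available. Lean on these libraries where they do the work, as an engineer would, in place of code of your own. Each camera call takes 0.05 s, during which the arm holds its last target.

TASK

Roll the loose guide rod on the bench until its red stripe faces straight up, then pick it up and, keeping the stripe up, thread it from the open side through the near bushing and on through the far bushing of the black test fixture, until its nose sticks out about 10 to 20 mm beyond the far one. Finish while still gripping the rod there, steady and not jammed hard against the bushings, as a colleague is about to tighten the screws onto the stripe. Leave everything else on the bench where it is.

Things in the scene. Friction and masses are not known exactly. Their poses are not given: they have to be found in the camera images.
- rod_mid (a point): middle of the loose aluminium guide rod, on its axis. Rod 16 mm in diameter, 220 mm long with its two half-ball noses, 0.12 kg, both ends alike (either may go in first). x: along the rod; z: out through the red stripe (9 mm wide, 196 long). Starts lying on the bench, axis 8 mm up, stripe turned about 70 deg to one side; rolls without slipping when rubbed under a fingertip, stays where left
- fixture: black test fixture, fixed. Origin: on the bench, below the bore axis, half-way between the bushings. z up; +y along the bores from near to far bushing: the rod goes in along +y from the open side (-y). Base 34 mm high, x -45 to 105 mm, y -40 to 105 mm. Black upright plate with red-handled clamp, up to 180 mm high, across the bore line at y 78 to 92 mm, beyond the far bushing
- bush_near (a point): centre of the near bushing: an aluminium block with a bronze-lined bore, 40 mm wide, 14 mm thick along the bore, top 20 mm above the bore axis. Bore 19 mm in diameter, level, along the fixture's y, 80 mm above the bench. This point is on the bore axis, half-way through the block; its axes are the fixture's
- bush_far (a point): centre of the far bushing, the same kind of block on the same axis, 44 mm beyond bush_near (30 mm free gap between them)
- board_a: green circuit board, 70 x 50 x 6 mm, lying flat; origin centre of underside. Bystander, not to be moved
- board_b: green circuit board, 60 x 60 x 6 mm, lying flat; origin centre of underside. Bystander, not to be moved
- driver: screwdriver with a blue handle lying on the bench. Bystander, not to be moved
- tape: roll of yellowish tape lying flat, 80 mm across, 22 mm high; origin centre of underside. Bystander, not to be moved
- fluxjar: amber jar with a black lid, 48 mm across, 55 mm high; origin centre of underside. Bystander, not to be moved
- cutter: side cutters with red handles lying on the bench, about 130 mm long. Bystander, not to be moved
Not all that is in view belongs to the job. Of the things like the part that bears rod_mid, leave any that is green; of the rest the smaller one is meant.

How it is judged:
On the way, in this order (a step that is already met when the one before it is completed fails the run):
1. the rod lies on the bench, rolled so that its stripe faces up within about 26 degrees (angle between rod_mid's own z axis and vertical below 0.45 rad and height (world z) of rod_mid below 0.011 m), for 0.1 s.
2. the rod passes through the near bushing (x of bush_near in the frame of rod_mid between -0.099 and 0.099 m and y of bush_near in the frame of rod_mid between -0.004 and 0.004 m and z of bush_near in the frame of rod_mid between -0.004 and 0.004 m), for 0.1 s.
At the end, for the whole second after the job is handed in: The rod spans both bushings, its nose at least 4 mm past the outer face of the far one and its tail likewise out of the near one; stripe up within about 23 degrees; the fingers still grip it (more than 2 N), it is still (under 20 mm/s) and presses on the fixture with less than 15 N (all of step 2 and x of bush_far in the frame of rod_mid between -0.099 and 0.099 m and y of bush_far in the frame of rod_mid between -0.004 and 0.004 m and z of bush_far in the frame of rod_mid between -0.004 and 0.004 m and angle between rod_mid's own z axis and vertical below 0.4 rad and contact force between the fingers and rod above 2 N and contact force between rod and fixture below 15 N and linear speed of rod below 0.02 m/s); the arm keeps its last pose, push and grip.
It fails at once if a bystander on the bench is shifted by more than 30 mm (distance of any of board_a, board_b, driver, tape, fluxjar, cutter from where it was at the start of the episode above 0.03 m).
It also fails if it takes over 59 s, if anything falls off the work surface, if the arm or the gripper's body presses on something with over 40 N, if the wrist force passes 120 N, or if a joint passes its speed limit or range.

## Working session

There is one attempt and no reset: what is moved stays moved. The work goes in short steps, Python scripts to look and compute and a shell command to move; the robot and the scene stay as the last step left them, time stands still between calls to the robot, and variables do not carry over. Pictures are saved under pics/ and viewed, and the job is handed in when it is done.

```bash
ls; mkdir -p pics
python3 - <<'E'
from station import *
import cv2,numpy as np
print(observe())
for n in ["scene","top","wrist"]:
    f=grab_frame(n); cv2.imwrite(f"pics/{n}0.png",f["color"][:,:,::-1]); np.savez(f"{n}0.npz",**f)
    print(n,f["fx"],f["cx"],f["cy"],f["R"],f["t"])
E
```

```text
pics
{'clock': 0.0, 'qpos': array([ 1.13887959e+00,  3.59485795e-01,  1.51142827e+00, -2.22384117e-06,
        1.27251838e+00, -1.15081479e-01]), 'joint_vel': array([-2.60405947e-03,  9.46870067e-05, -8.38682061e-04,  5.13107078e-04,
        2.32036160e-03, -9.06921967e-04]), 'joint_efforts': array([-4.19322741e-04, -5.15377808e+01, -2.70725745e+01,  6.75990782e-02,
        3.51562968e-02, -9.15897067e-05]), 'ee_pos': array([0.18663974, 0.56949804, 0.22182263]), 'ee_rot': array([-4.95525330e-01, -3.10176435e+00,  2.78297665e-03]), 'ft_force': array([ 0.00834648, -0.59449538,  0.56416491]), 'ft_torque': array([-0.02938558,  0.00620005,  0.01176515]), 'opening': 0.08745613839691807}
scene 465.8353782613791 262.87864024296556 192.81831856375018 [[-0.51667903  0.8561415  -0.0080314 ]
 [ 0.62273214  0.36934641 -0.68977381]
 [-0.58757762 -0.36139308 -0.72398037]] [ 0.39489692 -0.15118384  1.57096851]
top 403.4167331299329 253.43782349449123 189.39918273763848 [[ 0.00302885 -0.99998398 -0.00478212]
 [-0.99961116 -0.00289509 -0.02773345]
 [ 0.02771916  0.00486426 -0.99960392]] [-0.15458248  0.45642956  1.22859082]
wrist 294.5943197571915 257.4924143890567 185.36206612109143 [[ 0.31081903  0.95046793 -0.00149419]
 [ 0.91110809 -0.29749925  0.28526523]
 [ 0.27069094 -0.09002723 -0.95844745]] [-0.59920151 -0.03559109  0.39106835]
```

View pics/scene0.png

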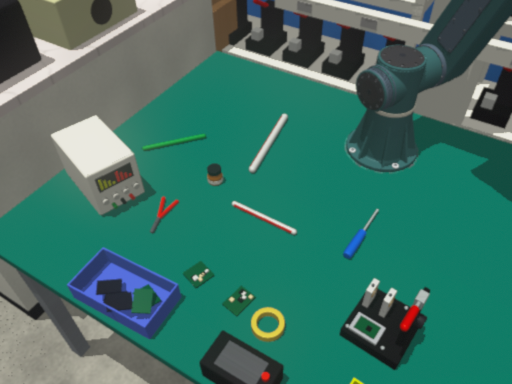

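View pics/top0.png

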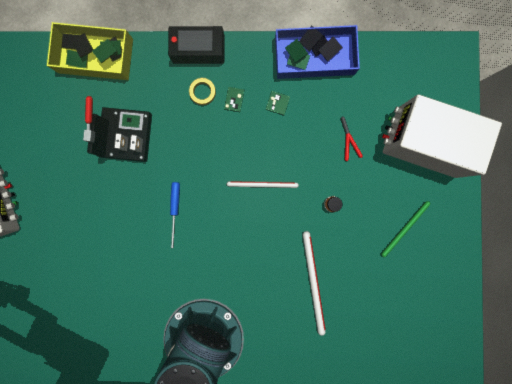

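View pics/wrist0.png

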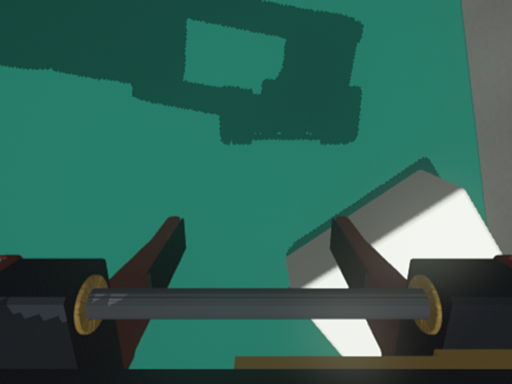

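The rod-like candidates in the top view are:
- a white rod with a stripe at (228–298, 184)
- a longer white rod at (307,235)–(322,332)
- a green rod at (383,255)–(428,203)

The green one is excluded, so the smaller white one at (263,184) is the one meant. I'll confirm it in crops.

Run:
```python
import cv2,numpy as np
t=cv2.imread("pics/top0.png"); s=cv2.imread("pics/scene0.png")
a=cv2.resize(t[165:205,215:315],None,fx=7.5,fy=7.5,interpolation=cv2.INTER_CUBIC)
b=cv2.resize(s[195:240,225:303],None,fx=6,fy=6,interpolation=cv2.INTER_CUBIC)
c=np.zeros((580,760,3),np.uint8); c[:300,:750]=a; c[305:575,:468]=b
cv2.imwrite("pics/crop1.png",c)
d=cv2.resize(t[90:170,75:160],None,fx=7,fy=7,interpolation=cv2.INTER_CUBIC); cv2.imwrite("pics/crop2.png",d)
d=cv2.resize(s[270:365,335:435],None,fx=6,fy=6,interpolation=cv2.INTER_CUBIC); cv2.imwrite("pics/crop3.png",d)
```

```text
(no output)
```

View pics/crop1.png

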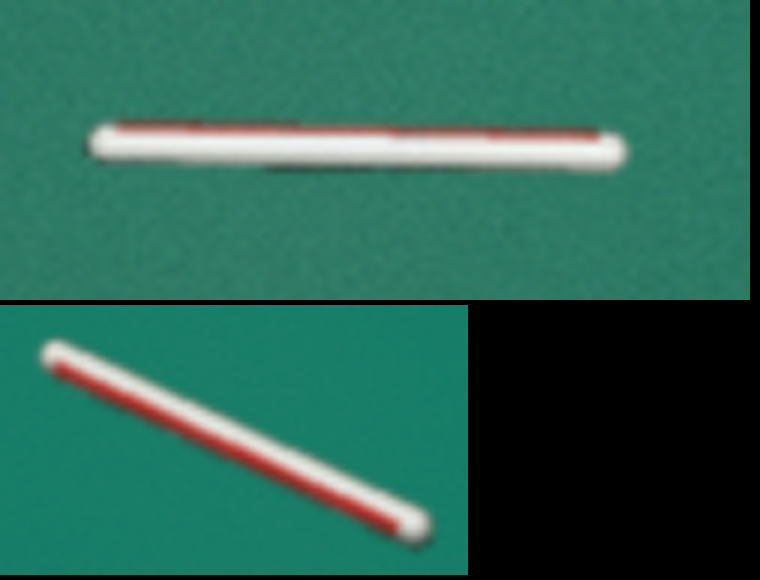

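View pics/crop2.png

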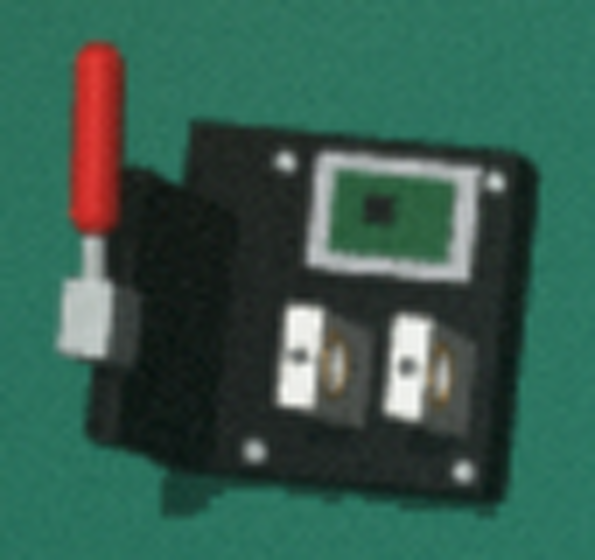

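View pics/crop3.png

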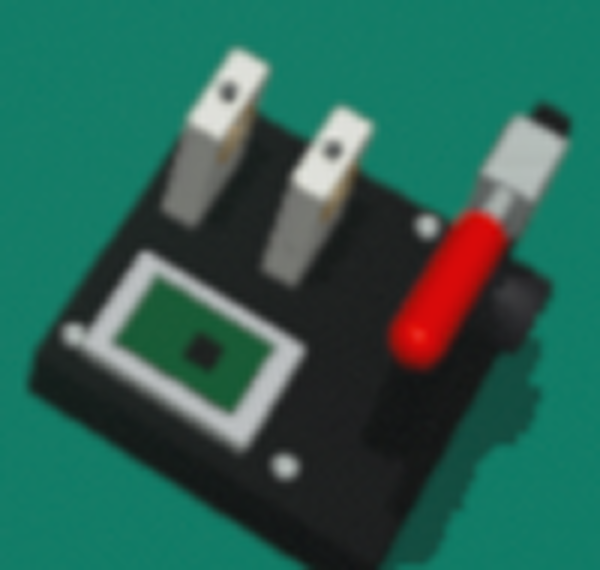

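Crop 1 confirms the choice. It is a white rod about 70 px long with a red stripe on its top-image-up (+x) side, ends at about (227.3,184) and (298.6,185). In crops 2 and 3 the bushing tops are clear, each with a screw hole; the clamp plate is on the far (left, +y) side.

```bash
cat > h.py <<'E'
import numpy as np
from scipy.optimize import least_squares
def ray(f,u,v):
    d=f["R"].T@np.array([(u-f["cx"])/f["fx"],(v-f["cy"])/f["fy"],1.]); c=-f["R"].T@f["t"]; return c,d
def atz(f,u,v,z):
    c,d=ray(f,u,v); return c+d*(z-c[2])/d[2]
def proj(f,X):
    p=f["R"]@X+f["t"]; return f["fx"]*p[0]/p[2]+f["cx"],f["fy"]*p[1]/p[2]+f["cy"]
def un(x,y,s,u0,v0): return (x+.5)/s-.5+u0,(y+.5)/s-.5+v0
E
python3 - <<'E'
from h import *
import cv2
T=dict(np.load("top0.npz"));S=dict(np.load("scene0.npz"))
for n,f,z,p in [("rodL T",T,.008,un(92,142,7.5,215,165)),("rodR T",T,.008,un(627,152,7.5,215,165)),
 ("rodA S",S,.008,un(42,354-305,6,225,195)),("rodB S",S,.008,un(431,524-305,6,225,195)),
 ("near T",T,.1,un(409,369,7,75,90)),("far T",T,.1,un(302,357,7,75,90)),
 ("nearscrew T",T,.1,un(407,367,7,75,90)),("farscrew T",T,.1,un(299,356,7,75,90)),
 ("nearscrew S",S,.1,un(229,92,6,335,270)),("farscrew S",S,.1,un(333,150,6,335,270))]:
    print(n,np.round(p,1),atz(f,*p,z).round(4))
# depth check of bushing tops in top
for p in [un(409,369,7,75,90),un(302,357,7,75,90)]:
    u,v=map(int,np.round(p)); print(T["range_z"][v-1:v+2,u-1:u+2].round(4))
# base edges of fixture
E
```

```text
rodL T [226.8 183.5] [ 0.4746 -0.0718  0.008 ]
rodR T [298.2 184.8] [ 0.4712 -0.2898  0.008 ]
rodA S [231.6 202.8] [ 0.4696 -0.2871  0.008 ]
rodB S [296.4 231.1] [ 0.4662 -0.0691  0.008 ]
near T [133.  142.3] [0.5872 0.1888 0.1   ]
far T [117.7 140.6] [0.5919 0.2323 0.1   ]
nearscrew T [132.7 142. ] [0.588  0.1896 0.1   ]
farscrew T [117.3 140.4] [0.5923 0.2336 0.1   ]
nearscrew S [372.8 284.9] [0.5846 0.1916 0.1   ]
farscrew S [390.1 294.6] [0.5885 0.2354 0.1   ]
[[1.1422 1.142  1.1463]
 [1.1455 1.1391 1.1478]
 [1.1446 1.1427 1.1475]]
[[1.1388 1.1423 1.1464]
 [1.1394 1.1416 1.1472]
 [1.1495 1.1453 1.1478]]
```

```bash
cat >> h.py <<'E'
from scipy.spatial.transform import Rotation as Ro
def go(o,pos=None,ang=None):
    """tool-frame shift to reach pos; tool-frame rotvec to tool pointing down with tool x at ang(deg)"""
    R=Ro.from_rotvec(o["ee_rot"]); M=R.as_matrix()
    print("TCP",o["ee_pos"].round(4),"toolx ang",np.degrees(np.arctan2(M[1,0],M[0,0])).round(2),"toolz",M[:,2].round(4),"F",o["ft_force"].round(2),"op",round(o["opening"],4),"t",o["clock"])
    if ang is not None:
        a=np.radians(ang); x=np.array([np.cos(a),np.sin(a),0]); z=np.array([0,0,-1.]); W=np.c_[x,np.cross(z,x),z]
        print("turn",(R.inv()*Ro.from_matrix(W)).as_rotvec().round(4)); M=W
    if pos is not None: print("shift (after turn)",(M.T@(np.array(pos)-o["ee_pos"])).round(4))
E
python3 - <<'E'
from h import *; from station import *
go(observe(),[.40,.25,.2],89.1)
E
```

```text
TCP [0.1867 0.5697 0.222 ] toolx ang 161.85 toolz [-6.0e-04 -1.3e-03 -1.0e+00] F [-0.16 -0.11  0.02] op 0.0879 t 0.15
turn [-1.3000e-03  7.0000e-04  1.2697e+00]
shift (after turn) [-0.3163  0.2183  0.022 ]
```

```bash
python3 -m crank '[{"travel":[0,0,0],"angular":[0,0,0.145],"jaw":-1},{"travel":[0,0,0],"angular":[0,0,0.145],"jaw":-1},{"travel":[0,0,0],"angular":[0,0,0.145],"jaw":-1},{"travel":[0,0,0],"angular":[0,0,0.145],"jaw":-1},{"travel":[0,0,0],"angular":[0,0,0.145],"jaw":-1},{"travel":[0,0,0],"angular":[0,0,0.145],"jaw":-1},{"travel":[0,0,0],"angular":[0,0,0.145],"jaw":-1},{"travel":[0,0,0],"angular":[0,0,0.145],"jaw":-1}]' 20
python3 -m crank '[{"travel":[-0.03,0.03,0],"angular":[0,0,0.11],"jaw":-1},{"travel":[-0.04,0.03,0],"angular":[0,0,0],"jaw":-1},{"travel":[-0.04,0.03,0],"angular":[0,0,0],"jaw":-1},{"travel":[-0.04,0.03,0],"angular":[0,0,0],"jaw":-1},{"travel":[-0.04,0.03,0],"angular":[0,0,0],"jaw":-1},{"travel":[-0.04,0.03,0],"angular":[0,0,0],"jaw":-1},{"travel":[-0.04,0.03,0],"angular":[0,0,0],"jaw":-1},{"travel":[-0.04,0.03,0],"angular":[0,0,0],"jaw":-1}]'
python3 - <<'E'
from h import *; from station import *
go(observe(),[.472,-.18,.12],89.1)
E
```

```text
clock: 0.95
ee_pos: [0.1868, 0.5698, 0.2223]
ee_rot: [2.121, 2.317, -0.001]
ft_force: [0.4, 0.1, -0.2]
opening: 0.0275
clock: 1.75
ee_pos: [0.4258, 0.2579, 0.2226]
ee_rot: [-2.239, -2.204, 0.0]
ft_force: [0.8, 0.9, -0.0]
opening: 0.0005
TCP [0.4258 0.2579 0.2226] toolx ang 89.09 toolz [-0.  0. -1.] F [ 0.77  0.85 -0.05] op 0.0005 t 1.75
turn [-0.     -0.     -0.0002]
shift (after turn) [-0.4371  0.0531  0.1026]
```

```bash
python3 -m crank '[{"travel":[-0.04,0.005,0],"angular":[0,0,0],"jaw":-1},{"travel":[-0.05,0.005,0],"angular":[0,0,0],"jaw":-1},{"travel":[-0.05,0.005,0.0],"angular":[0,0,0],"jaw":-1},{"travel":[-0.05,0.005,0.0],"angular":[0,0,0],"jaw":-1},{"travel":[-0.05,0.005,0.01],"angular":[0,0,0],"jaw":-1},{"travel":[-0.05,0.005,0.02],"angular":[0,0,0],"jaw":-1},{"travel":[-0.05,0.005,0.02],"angular":[0,0,0],"jaw":-1},{"travel":[-0.05,0.005,0.02],"angular":[0,0,0],"jaw":-1}]'
python3 -m crank '[{"travel":[-0.045,0.01,0.03],"angular":[0,0,0],"jaw":-1},{"travel":[0,0,0],"angular":[0,0,0],"jaw":-1},{"travel":[0,0,0],"angular":[0,0,0],"jaw":-1}]'
python3 - <<'E'
from h import *; from station import *
import cv2
go(observe(),[.472,-.18,.12],89.1)
f=grab_frame("wrist"); cv2.imwrite("pics/w1.png",f["color"][:,:,::-1]); np.savez("w1.npz",**f)
E
```

```text
clock: 2.55
ee_pos: [0.4575, -0.1195, 0.1569]
ee_rot: [2.239, 2.203, 0.0]
ft_force: [0.8, 0.1, -0.4]
opening: 0.0007
clock: 2.85
ee_pos: [0.4653, -0.1589, 0.1294]
ee_rot: [-2.24, -2.199, 0.001]
ft_force: [-0.2, -0.2, 0.1]
opening: 0.0008
TCP [ 0.4653 -0.1589  0.1294] toolx ang 88.95 toolz [-0.0023  0.0014 -1.    ] F [-0.24 -0.21  0.06] op 0.0008 t 2.85
turn [-0.0023 -0.0013 -0.0027]
shift (after turn) [-0.021   0.007   0.0094]
```

View pics/w1.png

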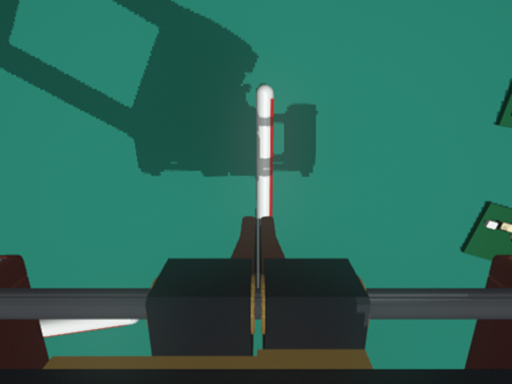

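Run:
```python
from h import *; from station import *
f=dict(np.load("w1.npz"))
for p in [(264.5,86),(265,100),(265,210)]: print(atz(f,*p,.008).round(4))
print("tcp proj",proj(f,np.array([ 0.4653,-0.1589,0.1294])))
go(observe(),[.475,-.18,.03],89.1)
```

```text
[ 0.4737 -0.0703  0.008 ]
[ 0.474  -0.0826  0.008 ]
[ 0.4728 -0.1913  0.008 ]
tcp proj (np.float64(256.5090443189413), np.float64(233.13714208327775))
TCP [ 0.4656 -0.158   0.13  ] toolx ang 89.03 toolz [-0.0013  0.001  -1.    ] F [ 1.19 -0.49  0.79] op 0.0006 t 2.9
turn [-0.0014 -0.001  -0.0012]
shift (after turn) [-0.0218  0.0098  0.1   ]
```

```bash
python3 -m crank '[{"travel":[-0.011,0.006,0.025],"angular":[0,0,0],"jaw":-1},{"travel":[-0.011,0.006,0.025],"angular":[0,0,0],"jaw":-1},{"travel":[0,0,0.025],"angular":[0,0,0],"jaw":-1},{"travel":[0,0,0.025],"angular":[0,0,0],"jaw":-1},{"travel":[0,0,0],"angular":[0,0,0],"jaw":-1},{"travel":[0,0,0],"angular":[0,0,0],"jaw":-1}]'
python3 - <<'E'
from h import *; from station import *
go(observe(),[.477,-.18,.0165],89.1)
E
```

```text
clock: 3.5
ee_pos: [0.4779, -0.1796, 0.031]
ee_rot: [-2.237, -2.205, 0.0]
ft_force: [0.9, -0.0, 0.8]
opening: 0.0006
TCP [ 0.4779 -0.1796  0.031 ] toolx ang 89.18 toolz [-2.e-04  2.e-04 -1.e+00] F [ 0.93 -0.01  0.8 ] op 0.0006 t 3.5
turn [-0.0002 -0.0002  0.0014]
shift (after turn) [-0.0005 -0.0009  0.0145]
```

```bash
python3 -m crank '[{"travel":[0,0,0.01],"angular":[0,0,0],"jaw":-1},{"travel":[0,0,0.003],"angular":[0,0,0],"jaw":-1},{"travel":[0,0,0.001],"angular":[0,0,0],"jaw":-1},{"travel":[0,0,0],"angular":[0,0,0],"jaw":-1}]'
python3 -m crank '[{"travel":[0,0,0.001],"angular":[0,0,0],"jaw":-1},{"travel":[0,0,0],"angular":[0,0,0],"jaw":-1}]'
python3 -m crank '[{"travel":[0,0,0.0005],"angular":[0,0,0],"jaw":-1},{"travel":[0,0,0],"angular":[0,0,0],"jaw":-1}]'
```

```text
clock: 3.9
ee_pos: [0.4779, -0.1808, 0.0164]
ee_rot: [2.239, 2.203, -0.0]
ft_force: [-0.1, -1.1, 0.5]
opening: 0.0004
clock: 4.1
ee_pos: [0.4784, -0.1811, 0.0157]
ee_rot: [2.239, 2.202, 0.001]
ft_force: [0.7, 0.7, 4.5]
opening: 0.0005
clock: 4.3
ee_pos: [0.4791, -0.1812, 0.0158]
ee_rot: [2.238, 2.201, 0.002]
ft_force: [0.9, 2.7, 9.1]
opening: 0.0006
```

```bash
python3 -m crank '[{"travel":[0,-0.002,0],"angular":[0,0,0],"jaw":-1},{"travel":[0,-0.002,0],"angular":[0,0,0],"jaw":-1},{"travel":[0,-0.002,0],"angular":[0,0,0],"jaw":-1},{"travel":[0,-0.002,0],"angular":[0,0,0],"jaw":-1},{"travel":[0,-0.002,0],"angular":[0,0,0],"jaw":-1},{"travel":[0,0,0],"angular":[0,0,0],"jaw":-1}]'
python3 - <<'E'
from h import *; from station import *
import cv2
go(observe())
for n in ["wrist","top"]:
  f=grab_frame(n); np.savez(n+"2.npz",**f); c=f["color"][:,:,::-1]
  c=c[60:240,190:330] if n=="wrist" else c[165:215,215:315]
  cv2.imwrite("pics/%s2.png"%n,cv2.resize(c,None,fx=3 if n=="wrist" else 7,fy=3 if n=="wrist" else 7,interpolation=cv2.INTER_CUBIC))
E
```

```text
clock: 4.9
ee_pos: [0.4692, -0.1812, 0.016]
ee_rot: [2.238, 2.201, 0.002]
ft_force: [0.3, 2.0, 10.7]
opening: 0.0005
TCP [ 0.4692 -0.1812  0.016 ] toolx ang 89.05 toolz [ 0.0031 -0.0012 -1.    ] F [ 0.33  1.95 10.68] op 0.0005 t 4.9
```

View pics/wrist2.png

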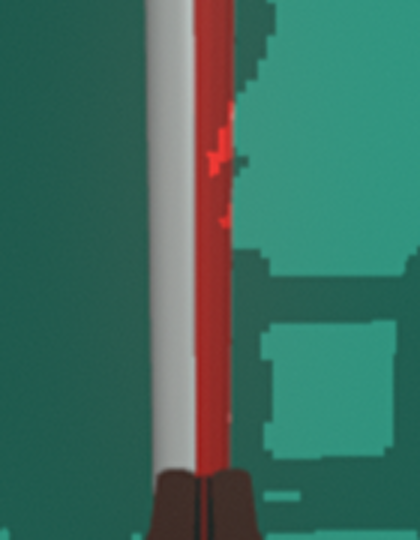

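View pics/top2.png

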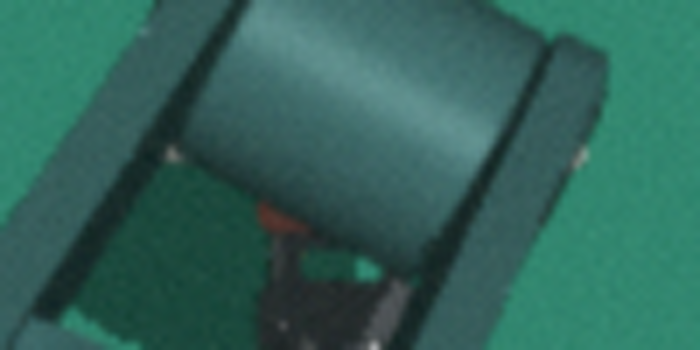

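The wrist crop shows the stripe rolled about halfway: it spans x 195–233 on a rod spanning 150–233. I'll keep rubbing.

```bash
python3 -m crank '[{"travel":[0,-0.002,0],"angular":[0,0,0],"jaw":-1},{"travel":[0,-0.002,0],"angular":[0,0,0],"jaw":-1},{"travel":[0,-0.002,0],"angular":[0,0,0],"jaw":-1},{"travel":[0,-0.002,0],"angular":[0,0,0],"jaw":-1},{"travel":[0,-0.001,0],"angular":[0,0,0],"jaw":-1},{"travel":[0,0,0],"angular":[0,0,0],"jaw":-1}]'
python3 - <<'E'
from h import *; from station import *
import cv2
go(observe())
for n in ["wrist"]:
  f=grab_frame(n); np.savez(n+"3.npz",**f); c=f["color"][:,:,::-1]
  c=c[40:240,190:330]
  cv2.imwrite("pics/%s3.png"%n,cv2.resize(c,None,fx=3,fy=3,interpolation=cv2.INTER_CUBIC))
E
```

```text
clock: 5.6
ee_pos: [0.4599, -0.1811, 0.016]
ee_rot: [2.238, 2.201, 0.001]
ft_force: [-0.2, 1.9, 11.5]
opening: 0.0005
TCP [ 0.4599 -0.1811  0.016 ] toolx ang 89.07 toolz [ 0.0025 -0.0013 -1.    ] F [-0.24  1.93 11.51] op 0.0005 t 5.6
```

View pics/wrist3.png

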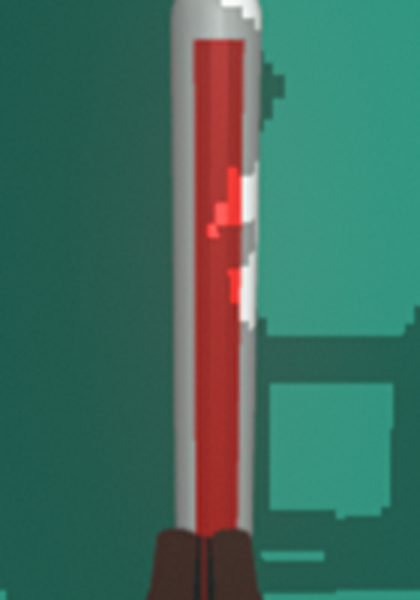

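The stripe is nearly up: it is centred at x≈217 against a rod centre of ≈213.5, so about 6° remains. I'll do a little more, then lift and open.

```bash
python3 -m crank '[{"travel":[0,-0.0015,0],"angular":[0,0,0],"jaw":-1},{"travel":[0,0,0],"angular":[0,0,0],"jaw":-1},{"travel":[0,0,-0.01],"angular":[0,0,0],"jaw":-1},{"travel":[0,0,-0.03],"angular":[0,0,0],"jaw":-1},{"travel":[0,0,-0.03],"angular":[0,0,0],"jaw":1},{"travel":[0,0,-0.02],"angular":[0,0,0],"jaw":1},{"travel":[0,0,0],"angular":[0,0,0],"jaw":1},{"travel":[0,0,0],"angular":[0,0,0],"jaw":1}]'
python3 - <<'E'
from h import *; from station import *
import cv2
go(observe())
for n in ["wrist"]:
  f=grab_frame(n); np.savez(n+"4.npz",**f); c=f["color"][:,:,::-1]
  c=c[60:260,190:330]
  cv2.imwrite("pics/%s4.png"%n,cv2.resize(c,None,fx=3,fy=3,interpolation=cv2.INTER_CUBIC))
E
```

```text
clock: 6.45
ee_pos: [0.4574, -0.1806, 0.105]
ee_rot: [2.238, 2.203, 0.0]
ft_force: [-0.0, 0.0, 0.3]
opening: 0.0293
TCP [ 0.4574 -0.1806  0.105 ] toolx ang 89.08 toolz [ 9.e-04 -6.e-04 -1.e+00] F [-0.04  0.04  0.3 ] op 0.0293 t 6.45
```

View pics/wrist4.png

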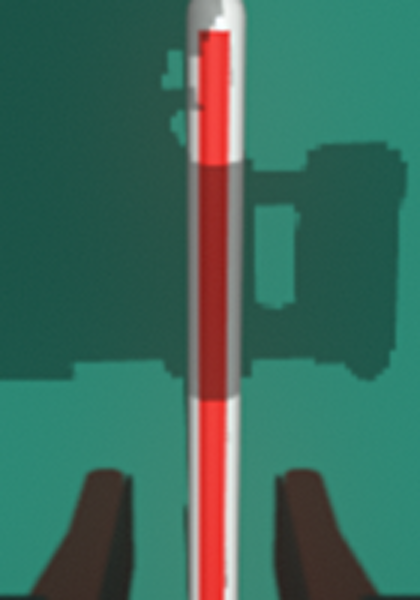

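The stripe is now centred on the rod (stripe 199–228 against rod 188–240), so it faces up. Next I'll measure the rod's pose for the grasp.

Run:
```python
from h import *; from station import *
f=dict(np.load("wrist4.npz"))
P=[atz(f,*un(x,y,3,190,60),.008) for x,y in [(217,20),(216,100),(214,300),(212,560)]]
for p in P: print(p.round(4))
d=P[-1]-P[0]; print(np.degrees(np.arctan2(-d[1],-d[0])))
print(proj(f,np.array([.4574,-.1806,.105])))
go(observe(),[(P[2][0]+P[3][0])/2,-.1815,.012],89.1)
```

```text
[ 0.4634 -0.0778  0.008 ]
[ 0.4629 -0.0987  0.008 ]
[ 0.4617 -0.1556  0.008 ]
[ 0.46   -0.2418  0.008 ]
88.80211108916492
(np.float64(256.5365425603732), np.float64(233.02503651585295))
TCP [ 0.4568 -0.1803  0.1043] toolx ang 89.08 toolz [-6.e-04  2.e-04 -1.e+00] F [-0.5   0.39  0.33] op 0.0327 t 6.5
turn [-0.0006 -0.0002 -0.0004]
shift (after turn) [-0.0012  0.004   0.0923]
```

```bash
python3 -m crank '[{"travel":[0,0.002,0.03],"angular":[0,0,0.003],"jaw":1},{"travel":[0,0.002,0.03],"angular":[0,0,0.003],"jaw":1},{"travel":[0,0,0.02],"angular":[0,0,0],"jaw":1},{"travel":[0,0,0],"angular":[0,0,0],"jaw":0},{"travel":[0,0,0],"angular":[0,0,0],"jaw":-0.3}]' 40
python3 - <<'E'
from h import *; from station import *
import cv2
go(observe(),[.461,-.181,.002],88.9)
f=grab_frame("wrist"); c=f["color"][:,:,::-1]; np.savez("wrist5.npz",**f)
c=c[60:260,170:350]
cv2.imwrite("pics/wrist5.png",cv2.resize(c,None,fx=3,fy=3,interpolation=cv2.INTER_CUBIC))
E
```

```text
clock: 7.0
ee_pos: [0.4603, -0.18, 0.0238]
ee_rot: [-2.244, -2.195, 0.001]
ft_force: [0.2, 0.4, -0.1]
opening: 0.0482
TCP [ 0.4603 -0.18    0.0238] toolx ang 88.73 toolz [-0.0027  0.0014 -1.    ] F [ 0.15  0.41 -0.07] op 0.0482 t 7.0
turn [-0.0027 -0.0013 -0.0029]
shift (after turn) [-0.0009  0.0007  0.0218]
```

View pics/wrist5.png

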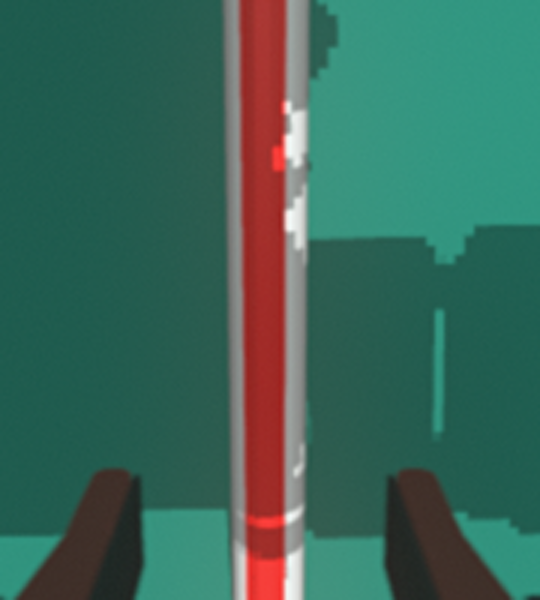

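```bash
python3 -m crank '[{"travel":[-0.001,0.0007,0.012],"angular":[0,0,0],"jaw":-0.3},{"travel":[0,0,0.0095],"angular":[0,0,0],"jaw":-0.45},{"travel":[0,0,0],"angular":[0,0,0],"jaw":-0.45}]' 40
python3 - <<'E'
from h import *; from station import *
import cv2
go(observe(),[.461,-.181,.002],88.9)
f=grab_frame("wrist"); c=f["color"][:,:,::-1]
c=c[60:260,170:350]
cv2.imwrite("pics/wrist6.png",cv2.resize(c,None,fx=3,fy=3,interpolation=cv2.INTER_CUBIC))
E
```

```text
clock: 7.35
ee_pos: [0.4613, -0.1813, 0.0022]
ee_rot: [-2.245, -2.196, 0.001]
ft_force: [0.2, -0.2, 0.1]
opening: 0.0246
TCP [ 0.4613 -0.1813  0.0022] toolx ang 88.73 toolz [-1.3e-03  6.0e-04 -1.0e+00] F [ 0.16 -0.25  0.14] op 0.0246 t 7.35
turn [-0.0014 -0.0006 -0.0029]
shift (after turn) [ 0.0003 -0.0004  0.0002]
```

View pics/wrist6.png

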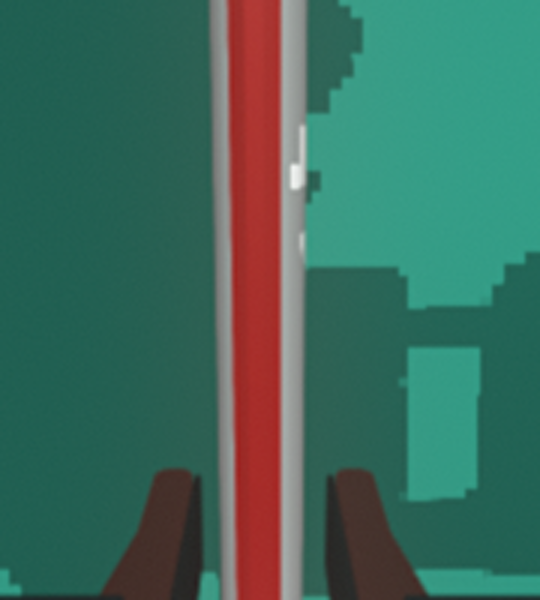

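The fingers are centred on the rod (264.5 against 262.5), so I'll close and lift.

```bash
python3 -m crank '[{"travel":[0,0,0],"angular":[0,0,0],"jaw":-1},{"travel":[0,0,0],"angular":[0,0,0],"jaw":-1},{"travel":[0,0,0],"angular":[0,0,0],"jaw":-1},{"travel":[0,0,0],"angular":[0,0,0],"jaw":-1},{"travel":[0,0,-0.03],"angular":[0,0,0],"jaw":-1},{"travel":[0,0,-0.04],"angular":[0,0,0],"jaw":-1},{"travel":[0,0,-0.04],"angular":[0,0,0],"jaw":-1}]' 45
python3 -m crank '[{"travel":[0,0.02,-0.02],"angular":[0,0,0],"jaw":-1},{"travel":[0.02,0.02,0],"angular":[0,0,0],"jaw":-1},{"travel":[0,0,0],"angular":[0,0,0],"jaw":-1},{"travel":[0,0,0],"angular":[0,0,0],"jaw":-1}]'
python3 - <<'E'
from h import *; from station import *
import cv2
go(observe())
for n in ["wrist","scene"]:
  f=grab_frame(n); cv2.imwrite(f"pics/{n}7.png",f["color"][:,:,::-1]);np.savez(n+"7.npz",**f)
E
```

```text
clock: 8.1
ee_pos: [0.4612, -0.1812, 0.114]
ee_rot: [-2.245, -2.196, 0.001]
ft_force: [0.8, -0.7, -2.3]
opening: 0.0149
clock: 8.5
ee_pos: [0.502, -0.162, 0.133]
ee_rot: [-2.244, -2.198, 0.001]
ft_force: [0.3, -0.3, -1.9]
opening: 0.0152
TCP [ 0.502 -0.162  0.133] toolx ang 88.82 toolz [-0.001 -0.    -1.   ] F [ 0.3  -0.29 -1.93] op 0.0152 t 8.5
```

View pics/wrist7.png

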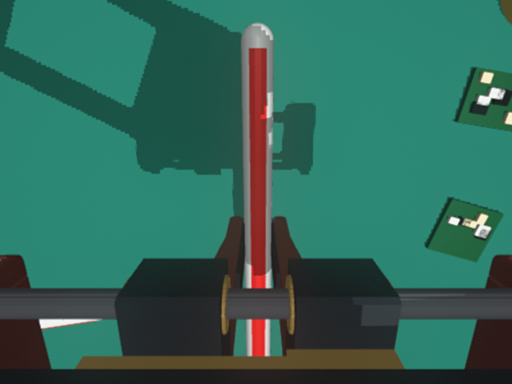

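View pics/scene7.png

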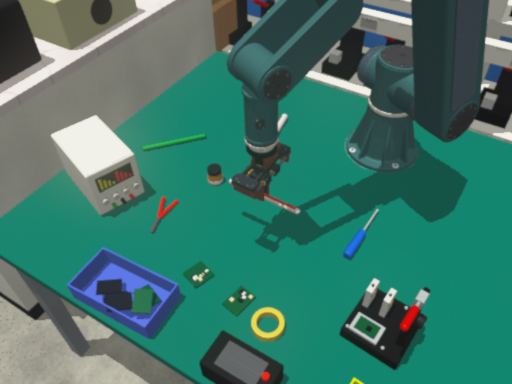

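Rod held with the stripe up (x 249–267 on a rod at 242–273). Next I'll move above and beside the bushings, aligned at about 84.6°, to measure bushings and rod in one wrist picture.

```bash
python3 -m crank '[{"travel":[0.03,0.005,-0.006],"angular":[0,0,0.037],"jaw":-1},{"travel":[0.04,0.005,-0.006],"angular":[0,0,0.037],"jaw":-1},{"travel":[0.04,0.006,-0.006],"angular":[0,0,0],"jaw":-1},{"travel":[0.04,0,0],"angular":[0,0,0],"jaw":-1},{"travel":[0.04,0,0],"angular":[0,0,0],"jaw":-1},{"travel":[0.04,0,0],"angular":[0,0,0],"jaw":-1},{"travel":[0.04,0,0],"angular":[0,0,0],"jaw":-1},{"travel":[0.02,0,0],"angular":[0,0,0],"jaw":-1}]' 
python3 -m crank '[{"travel":[0,0,0],"angular":[0,0,0],"jaw":-1},{"travel":[0,0,0],"angular":[0,0,0],"jaw":-1},{"travel":[0,0,0],"angular":[0,0,0],"jaw":-1}]'
python3 - <<'E'
from h import *; from station import *
import cv2
go(observe(),[.545,.13,.15],84.5)
for n in ["wrist","scene","top"]:
  f=grab_frame(n); cv2.imwrite(f"pics/{n}8.png",f["color"][:,:,::-1]);np.savez(n+"8.npz",**f)
E
```

```text
clock: 9.4
ee_pos: [0.5416, 0.1276, 0.1505]
ee_rot: [-2.323, -2.113, 0.001]
ft_force: [0.1, -0.9, -1.1]
opening: 0.0149
clock: 9.7
ee_pos: [0.5419, 0.1241, 0.1508]
ee_rot: [-2.326, -2.111, 0.002]
ft_force: [0.2, -0.8, -1.6]
opening: 0.015
TCP [0.5419 0.1241 0.1508] toolx ang 84.44 toolz [-1.2e-03 -8.0e-04 -1.0e+00] F [ 0.22 -0.76 -1.56] op 0.015 t 9.7
turn [-0.0011  0.0009 -0.001 ]
shift (after turn) [0.0062 0.0025 0.0008]
```

View pics/wrist8.png

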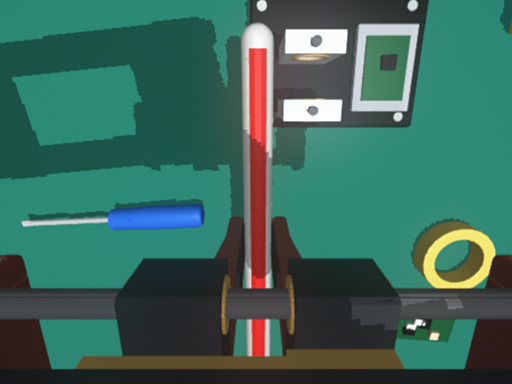

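View pics/scene8.png

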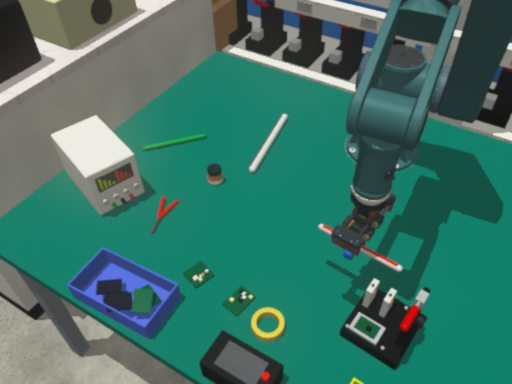

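View pics/top8.png

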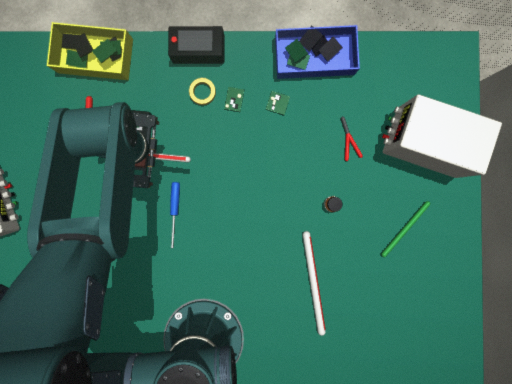

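The wrist view has everything: near bushing top around (313,110), far around (316,41), rod axis x≈257, nose (257,24). I'll get sub-pixel centres from the image.

```bash
cat > meas.py <<'E'
from h import *
import cv2,sys
def blocks(f,boxes):
    c=f["color"].astype(int); out=[]
    for (r0,r1,c0,c1) in boxes:
        s=c[r0:r1,c0:c1]; m=((s.min(2)>185)).astype(np.uint8)
        m=cv2.morphologyEx(m,cv2.MORPH_CLOSE,np.ones((7,7)))
        k,l,st,ce=cv2.connectedComponentsWithStats(m); i=1+np.argmax(st[1:,4])
        cn=cv2.findContours((l==i).astype(np.uint8),cv2.RETR_EXTERNAL,cv2.CHAIN_APPROX_NONE)[0][0]
        rc=cv2.minAreaRect(cn); d=f["range_z"][r0:r1,c0:c1][l==i]; d=d[d>0]
        out.append((rc[0][0]+c0,rc[0][1]+r0,ce[i][0]+c0,ce[i][1]+r0,rc[1],np.median(d)))
    return out
def rodedges(f,rows,c0=225,c1=290):
    r=[]
    for v in rows:
        s=f["color"][v,c0:c1].astype(int); m=(s[:,0]>s[:,1]+10)|(np.abs(s[:,0]-s[:,1])<25)&(s[:,0]>90)
        ix=np.where(s[:,0]>90)[0]; r.append((v,ix[0]+c0,ix[-1]+c0))
    return r
E
python3 - <<'E'
from meas import *
f=dict(np.load("wrist8.npz"))
B=blocks(f,[(95,128,278,348),(24,60,278,352)])
for b,z in zip(B,[.1,.1]):
    print(np.round(b[:4],1),np.round(b[4],1),round(float(b[5]),4),atz(f,b[0],b[1],.1).round(4),atz(f,b[2],b[3],.1).round(4))
    c,d=ray(f,b[2],b[3]); print(" by depth",(c+d*b[5]).round(4))
for v,a,b in rodedges(f,[40,60,80,100,120,140,170,200]):
    u=(a+b)/2; ui=int(round(u)); dz=np.median(f["range_z"][v-2:v+3,ui-2:ui+3]); c,d=ray(f,u,v)
    print(v,a,b,"top by depth",(c+d*dz).round(4),"axis@z.1568",atz(f,u,v,.157).round(4))
im=cv2.resize(f["color"][10:140,230:360,::-1],None,fx=4.5,fy=4.5,interpolation=cv2.INTER_CUBIC); cv2.imwrite("pics/w8c.png",im)
E
```

```text
[312.  110.  312.1 110. ] [58. 20.] 0.2061 [0.5872 0.19   0.1   ] [0.5873 0.19   0.1   ]
 by depth [0.5872 0.19   0.1002]
[315.5  44.5 314.9  42. ] [29. 61.] 0.1937 [0.5913 0.2317 0.1   ] [0.591  0.2332 0.1   ]
 by depth [0.591  0.2332 0.1002]
40 241 289 top by depth [0.556  0.2271 0.1626] axis@z.1568 [0.5562 0.2281 0.157 ]
60 241 289 top by depth [0.5552 0.2186 0.1628] axis@z.1568 [0.5554 0.2192 0.157 ]
80 242 273 top by depth [0.5508 0.21   0.1638] axis@z.1568 [0.5508 0.2104 0.157 ]
100 242 289 top by depth [0.5538 0.2005 0.1622] axis@z.1568 [0.554  0.2004 0.157 ]
120 242 289 top by depth [0.553  0.1909 0.1623] axis@z.1568 [0.5531 0.1905 0.157 ]
140 243 272 top by depth [0.5481 0.1815 0.1636] axis@z.1568 [0.548  0.1806 0.157 ]
170 244 271 top by depth [0.5466 0.166  0.1636] axis@z.1568 [0.5464 0.1644 0.157 ]
200 244 271 top by depth [0.545  0.1496 0.1638] axis@z.1568 [0.5447 0.1472 0.157 ]
```

View pics/w8c.png

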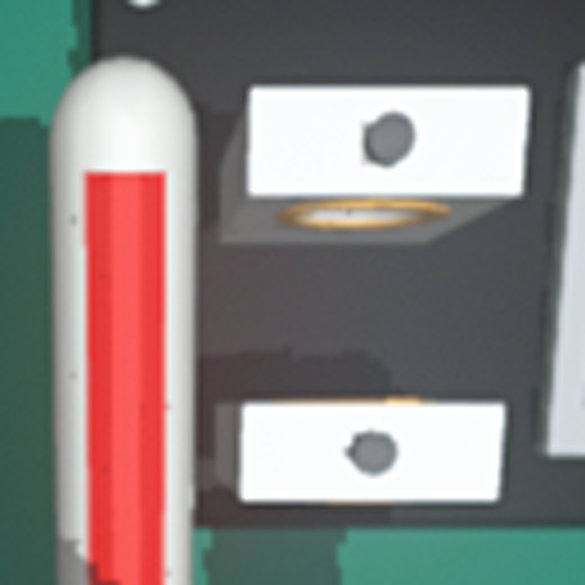

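Run:
```python
from h import *
f=dict(np.load("wrist8.npz"))
q={"near":[(242,403),(505,403),(499,501),(241,500)],"far":[(249,86),(530,86),(523,196),(248,196)]}
C={}
for k,p in q.items():
    W=np.array([atz(f,*un(x,y,4.5,230,10),.1) for x,y in p]); C[k]=W.mean(0)
    e=W[1]-W[0]; e2=W[2]-W[3]; print(k,C[k].round(4),"widths",np.linalg.norm(e).round(4),np.linalg.norm(W[0]-W[3]).round(4),np.degrees(np.arctan2(e[1],e[0])).round(2),np.degrees(np.arctan2(e2[1],e2[0])).round(2))
s={k:atz(f,*un(*p,4.5,230,10),.1) for k,p in {"n":(374,452),"f":(390,138)}.items()}
for D,a,b in [(C,"near","far"),(s,"n","f")]:
    d=D[b]-D[a]; print(D[a].round(4),D[b].round(4),"dist",np.linalg.norm(d).round(4),"ang",np.degrees(np.arctan2(d[1],d[0])).round(2))
# rod edges in crop: rows 250 & 480: left/right
for v,(a,b) in {130:(50,196),250:(51,196),400:(54,195),520:(57,193)}.items():
    print(atz(f,*un((a+b)/2,v,4.5,230,10),.1557).round(4))
print("nose",atz(f,*un(122,57,4.5,230,10),.1557).round(4))
```

```text
near [0.5874 0.1899 0.1   ] widths 0.0405 0.0146 -5.52 -5.73
far [0.5916 0.2338 0.1   ] widths 0.0406 0.0146 -5.52 -5.52
[0.5874 0.1899 0.1   ] [0.5916 0.2338 0.1   ] dist 0.044 ang 84.53
[0.5877 0.1899 0.1   ] [0.5919 0.2342 0.1   ] dist 0.0445 ang 84.54
[0.5524 0.2293 0.1557]
[0.5513 0.2174 0.1557]
[0.5499 0.2016 0.1557]
[0.5486 0.1882 0.1557]
nose [0.553  0.2363 0.1557]
```

Bore direction is 84.5°, rod 84.6°, tool 84.4°. The rod needs to move +38.4 mm along tool y and 75.5 mm down, after backing out about 70 mm.

```bash
python3 -m crank '[{"travel":[-0.035,0,0],"angular":[0,0,0],"jaw":-1},{"travel":[-0.035,0.01,0],"angular":[0,0,0],"jaw":-1},{"travel":[0,0.014,0],"angular":[0,0,0],"jaw":-1},{"travel":[0,0.0144,0.02],"angular":[0,0,0],"jaw":-1},{"travel":[0,0,0.03],"angular":[0,0,0],"jaw":-1},{"travel":[0,0,0.025],"angular":[0,0,0],"jaw":-1},{"travel":[0,0,0],"angular":[0,0,0],"jaw":-1},{"travel":[0,0,0],"angular":[0,0,0],"jaw":-1}]'
python3 - <<'E'
from h import *; from station import *
go(observe(),[.5734,.0507,.0753],84.45)
E
```

```text
clock: 10.65
ee_pos: [0.574, 0.052, 0.0762]
ee_rot: [-2.326, -2.111, 0.001]
ft_force: [0.7, -0.3, -1.2]
opening: 0.015
TCP [0.574  0.052  0.0762] toolx ang 84.47 toolz [-9.e-04  0.e+00 -1.e+00] F [ 0.73 -0.32 -1.17] op 0.015 t 10.65
turn [-0.0009  0.      0.0003]
shift (after turn) [-0.0014 -0.0005  0.0009]
```

```bash
python3 -m crank '[{"travel":[0,-0.0005,0.0009],"angular":[0,0,0],"jaw":-1},{"travel":[0,0,0],"angular":[0,0,0],"jaw":-1},{"travel":[0,0,0],"angular":[0,0,0],"jaw":-1}]'
python3 - <<'E'
from h import *; from station import *
import cv2
go(observe(),[.5734,.0507,.0753],84.45)
for n,b in [("wrist",(0,384,0,512)),("scene",(230,330,310,440))]:
  f=grab_frame(n); np.savez(n+"9.npz",**f); c=f["color"][b[0]:b[1],b[2]:b[3],::-1]
  cv2.imwrite(f"pics/{n}9.png",c if n=="wrist" else cv2.resize(c,None,fx=5,fy=5,interpolation=cv2.INTER_CUBIC))
E
```

```text
clock: 10.95
ee_pos: [0.5743, 0.0522, 0.0764]
ee_rot: [2.324, 2.111, 0.002]
ft_force: [-0.0, 0.1, -1.2]
opening: 0.0151
TCP [0.5743 0.0522 0.0764] toolx ang 84.5 toolz [ 2.e-03 -1.e-04 -1.e+00] F [-0.03  0.13 -1.17] op 0.0151 t 10.95
turn [ 0.002  -0.0001  0.0009]
shift (after turn) [-0.0016 -0.0007  0.0011]
```

View pics/wrist9.png

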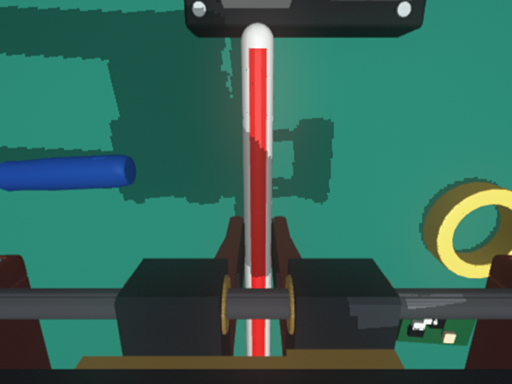

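View pics/scene9.png

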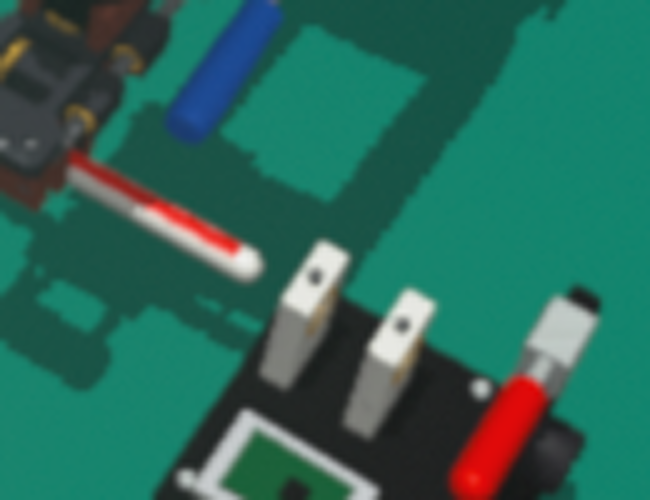

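```bash
for i in 1 2 3; do python3 -m crank '[{"travel":[0,0,0],"angular":[0,0,0],"jaw":-1}]' | grep -E "ee_|force"; done
python3 - <<'E'
from h import *; import cv2
S=dict(np.load("scene9.npz")); im=cv2.imread("pics/scene9.png")
def P(X): u,v=proj(S,np.array(X)); return np.array([(u-310+.5)*5-.5,(v-230+.5)*5-.5])
# bias from screws
b=(np.array([316,276])-P([.5877,.1899,.1])+np.array([403,326])-P([.5919,.2342,.1]))/2; print(b)
d=np.array([.0956,.9954,0]); n=np.array([.5876,.1899,.0802])
for s in (8,-8):  # silhouettes in view perpendicular offset
    pass
for s in np.arange(-.13,-.02,.002):
    p=(P(n+s*d)+b).astype(int); cv2.circle(im,tuple(map(int,p)),1,(255,0,0),-1)
cv2.imwrite("pics/s9b.png",im[120:420])
E
```

```text
ee_pos: [0.5737, 0.0522, 0.0757]
ee_rot: [2.325, 2.112, 0.001]
ft_force: [0.0, 0.0, -1.9]
ee_pos: [0.5735, 0.0522, 0.0754]
ee_rot: [2.325, 2.112, 0.0]
ft_force: [-0.3, 0.2, -1.3]
ee_pos: [0.5735, 0.0522, 0.0753]
ee_rot: [2.325, 2.112, -0.0]
ft_force: [-0.2, 1.2, -2.1]
[ 5.9848941  -3.59857319]
```

View pics/s9b.png

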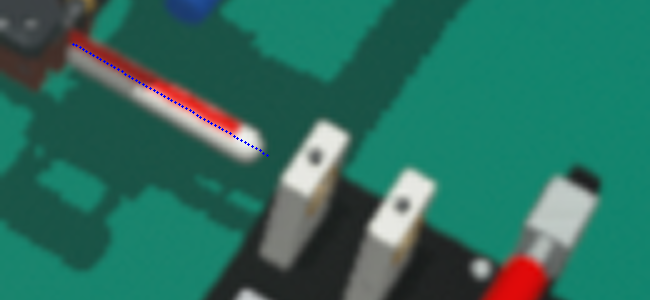

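It settled right on target, and the scene overlay of the bore line runs along the rod axis through the nose. Starting the insertion, watching forces.

```bash
python3 -m crank '[{"travel":[0.006,0,0],"angular":[0,0,0],"jaw":-1},{"travel":[0.006,0,0],"angular":[0,0,0],"jaw":-1},{"travel":[0.004,0,0],"angular":[0,0,0],"jaw":-1},{"travel":[0.003,0,0],"angular":[0,0,0],"jaw":-1},{"travel":[0.003,0,0],"angular":[0,0,0],"jaw":-1},{"travel":[0,0,0],"angular":[0,0,0],"jaw":-1}]' 
python3 -m crank '[{"travel":[0.003,0,0],"angular":[0,0,0],"jaw":-1},{"travel":[0.003,0,0],"angular":[0,0,0],"jaw":-1},{"travel":[0,0,0],"angular":[0,0,0],"jaw":-1},{"travel":[0,0,0],"angular":[0,0,0],"jaw":-1}]'
python3 - <<'E'
from h import *; from station import *
import cv2
go(observe())
for n,b in [("wrist",(0,120,190,330)),("scene",(230,330,310,440))]:
  f=grab_frame(n); np.savez(n+"10.npz",**f); c=f["color"][b[0]:b[1],b[2]:b[3],::-1]
  cv2.imwrite(f"pics/{n}10.png",cv2.resize(c,None,fx=5,fy=5,interpolation=cv2.INTER_CUBIC))
E
```

```text
clock: 11.95
ee_pos: [0.5756, 0.0745, 0.0753]
ee_rot: [2.325, 2.113, -0.0]
ft_force: [-0.1, 0.4, -1.5]
opening: 0.0147
clock: 12.35
ee_pos: [0.5762, 0.0801, 0.0752]
ee_rot: [2.325, 2.112, -0.0]
ft_force: [0.7, -0.3, -1.2]
opening: 0.015
TCP [0.5762 0.0801 0.0752] toolx ang 84.51 toolz [-1.e-04 -1.e-04 -1.e+00] F [ 0.72 -0.33 -1.24] op 0.015 t 12.35
```

View pics/wrist10.png

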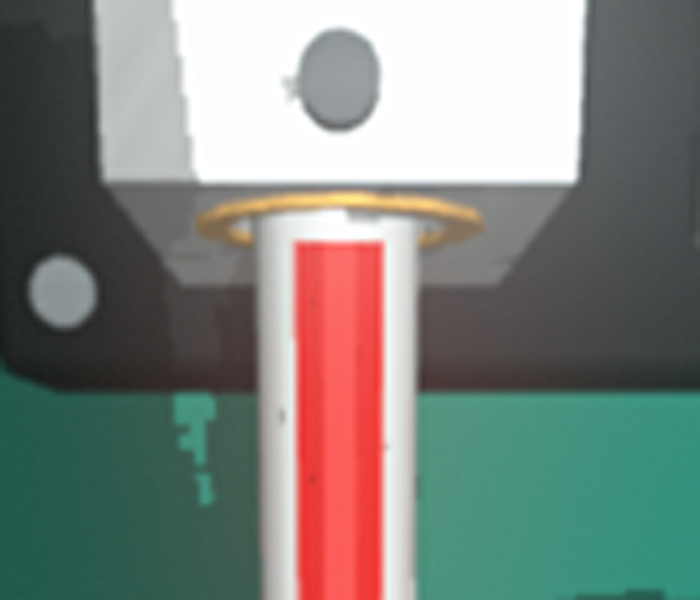

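View pics/scene10.png

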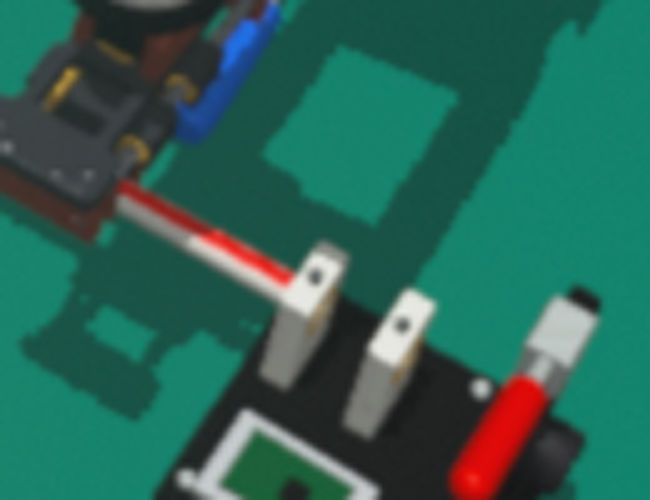

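The nose is in the near bore and centred (rod centre 338, bronze ring centre 341), with no contact force. Continuing.

```bash
python3 -m crank '[{"travel":[0.004,0,0],"angular":[0,0,0],"jaw":-1},{"travel":[0.004,0,0],"angular":[0,0,0],"jaw":-1},{"travel":[0.004,0,0],"angular":[0,0,0],"jaw":-1},{"travel":[0.004,0,0],"angular":[0,0,0],"jaw":-1},{"travel":[0.004,0,0],"angular":[0,0,0],"jaw":-1},{"travel":[0.004,0,0],"angular":[0,0,0],"jaw":-1},{"travel":[0,0,0],"angular":[0,0,0],"jaw":-1}]' 
python3 -m crank '[{"travel":[0.002,0,0],"angular":[0,0,0],"jaw":-1},{"travel":[0.003,0,0],"angular":[0,0,0],"jaw":-1},{"travel":[0,0,0],"angular":[0,0,0],"jaw":-1},{"travel":[0,0,0],"angular":[0,0,0],"jaw":-1}]'
python3 - <<'E'
from h import *; from station import *
import cv2
go(observe())
for n,b in [("wrist",(0,150,170,350))]:
  f=grab_frame(n); np.savez(n+"11.npz",**f); c=f["color"][b[0]:b[1],b[2]:b[3],::-1]
  cv2.imwrite(f"pics/{n}11.png",cv2.resize(c,None,fx=4,fy=4,interpolation=cv2.INTER_CUBIC))
E
```

```text
clock: 13.15
ee_pos: [0.5785, 0.1045, 0.0753]
ee_rot: [2.325, 2.113, 0.0]
ft_force: [0.2, -0.9, -1.2]
opening: 0.0151
clock: 13.55
ee_pos: [0.579, 0.1089, 0.0752]
ee_rot: [2.325, 2.112, -0.0]
ft_force: [0.1, -0.7, -1.2]
opening: 0.0151
TCP [0.579  0.1089 0.0752] toolx ang 84.51 toolz [-1.e-04 -2.e-04 -1.e+00] F [ 0.09 -0.67 -1.23] op 0.0151 t 13.55
```

View pics/wrist11.png

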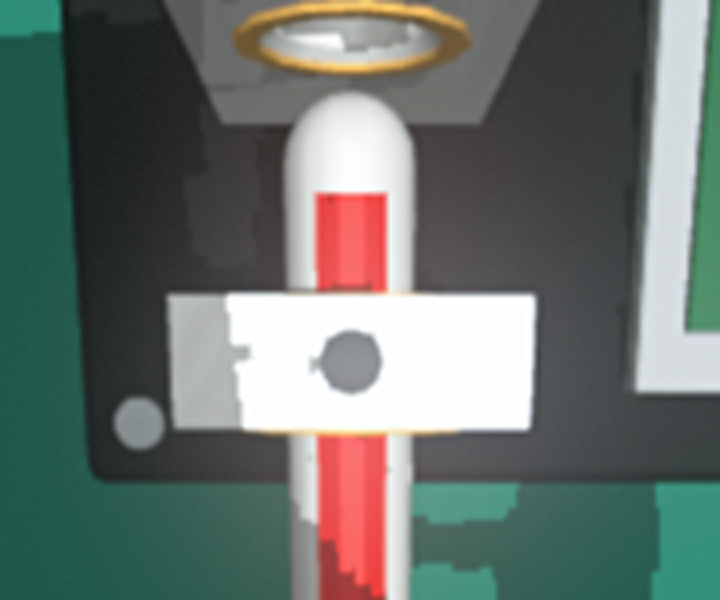

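The rod is through the near bushing with its nose at (350,95), lined up with the far ring (centre 351). About 35 mm to go.

```bash
python3 -m crank '[{"travel":[0.003,0,0],"angular":[0,0,0],"jaw":-1},{"travel":[0.003,0,0],"angular":[0,0,0],"jaw":-1},{"travel":[0.003,0,0],"angular":[0,0,0],"jaw":-1},{"travel":[0.003,0,0],"angular":[0,0,0],"jaw":-1},{"travel":[0.003,0,0],"angular":[0,0,0],"jaw":-1},{"travel":[0,0,0],"angular":[0,0,0],"jaw":-1}]' 
python3 -m crank '[{"travel":[0.004,0,0],"angular":[0,0,0],"jaw":-1},{"travel":[0.004,0,0],"angular":[0,0,0],"jaw":-1},{"travel":[0.004,0,0],"angular":[0,0,0],"jaw":-1},{"travel":[0.004,0,0],"angular":[0,0,0],"jaw":-1},{"travel":[0.0035,0,0],"angular":[0,0,0],"jaw":-1},{"travel":[0,0,0],"angular":[0,0,0],"jaw":-1},{"travel":[0,0,0],"angular":[0,0,0],"jaw":-1},{"travel":[0,0,0],"angular":[0,0,0],"jaw":-1}]'
python3 - <<'E'
from h import *; from station import *
import cv2
go(observe())
for n,b in [("wrist",(0,384,0,512)),("scene",(230,330,310,440))]:
  f=grab_frame(n); np.savez(n+"12.npz",**f); c=f["color"][b[0]:b[1],b[2]:b[3],::-1]
  cv2.imwrite(f"pics/{n}12.png",c if n=="wrist" else cv2.resize(c,None,fx=5,fy=5,interpolation=cv2.INTER_CUBIC))
E
```

```text
clock: 14.2
ee_pos: [0.5804, 0.1243, 0.0753]
ee_rot: [2.325, 2.113, 0.0]
ft_force: [-0.4, 0.3, -1.5]
opening: 0.0147
clock: 15.0
ee_pos: [0.5822, 0.1432, 0.0752]
ee_rot: [2.325, 2.112, -0.0]
ft_force: [0.5, 0.0, -1.3]
opening: 0.015
TCP [0.5822 0.1432 0.0752] toolx ang 84.5 toolz [-1.e-04 -2.e-04 -1.e+00] F [ 0.49  0.01 -1.32] op 0.015 t 15.0
```

View pics/wrist12.png

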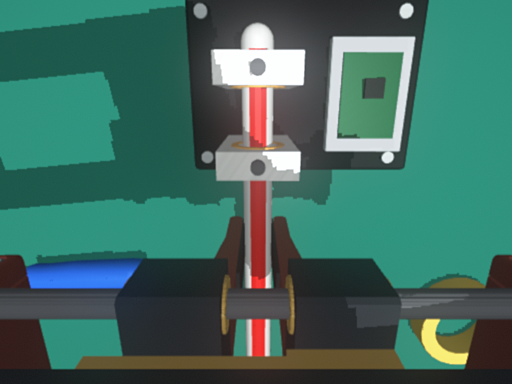

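View pics/scene12.png

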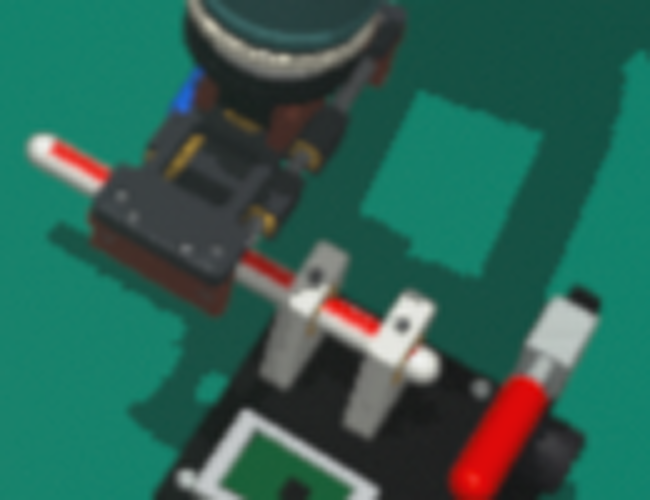

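The rod is through both bushings with its nose at (257,23) beyond the far block and the stripe under both screws. One protrusion and stripe check.

Run:
```python
from h import *; from station import *
import cv2
f=dict(np.load("wrist12.npz"))
n=atz(f,257.5,23,.080); far=(atz(f,213,49.5,.1)+atz(f,304,49.5,.1))/2
print("nose",n.round(4),"far outer edge",far.round(4),"protrusion",np.linalg.norm((n-far)[:2]).round(4))
go(observe())
c=f["color"][10:200,190:330,::-1]; cv2.imwrite("pics/w12c.png",cv2.resize(c,None,fx=3,fy=3,interpolation=cv2.INTER_CUBIC))
```

```text
nose [0.5935 0.2552 0.08  ] far outer edge [0.5925 0.2407 0.1   ] protrusion 0.0145
TCP [0.5822 0.1431 0.0752] toolx ang 84.49 toolz [-1.e-04 -1.e-04 -1.e+00] F [ 0.72  0.42 -1.25] op 0.015 t 15.1
```

View pics/w12c.png

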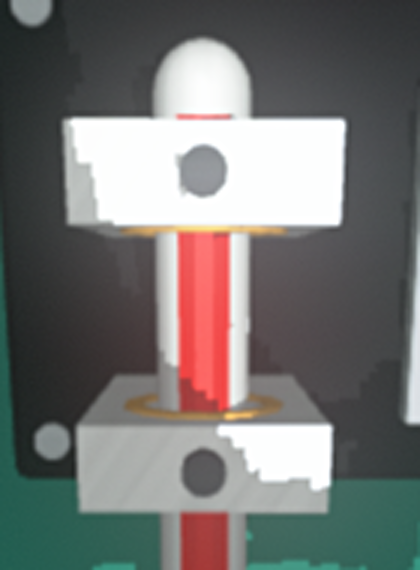

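The nose sticks out 14.5 mm, the stripe is centred under both screws, the outside force is under 2 N and the arm is steady. Handing in.

```bash
python3 -c "
from station import *
print(job_done())"
```

```text
the job is handed in; nothing more can be done
None
```

The rod is threaded through both bushings with its stripe up, still gripped and steady, and the job is handed in at about 15 s of the 59 s. No verdict is reported on hand-in.

I rolled the smaller white rod under the shut fingertips with about 10 N until its stripe faced up. I then gripped it at mid-length at a 45 N setting, lined it up with the bores from one wrist picture, and slid it in along the bore.

Last checks:
- **Position:** the nose is about 14.5 mm beyond the far bushing, and the rod is visually centred in both bores.
- **Stripe:** it lies centred under both screws, so it looks up to within a few degrees.
- **Force:** the wrist force of about 1.5 N is mostly the rod's own weight, so there is no sign of pressing on the bushings. The rod-to-fixture force itself I could not measure directly.
- **Bystanders:** no bystander was touched, as far as the pictures show; I did not measure their positions again at the end.

One disagreement: the scene camera placed the bushings about 3 mm away from where the wrist camera did. I used the wrist camera for both rod and bore, and the centred, force-free entry bore that out.

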